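# Lay out the stamping mat for the next clerk

## Task

Lay out the stamping mat for the next clerk, leaving the ink pad and the bell where they stand: stand the label roll midway between the ink pad and the bell, and stand the wooden rubber stamp on the middle of the ink pad, its block running the same way as the pad's long side. Then stand the date stamp straight behind the label roll (the far side of the mat from the robot) and lay the marker straight in front of it, parallel to the mat's long edge, each with its centre about 85 mm from the centre of the roll. Keep everything upright and do not disturb the stapler or the packing tape.

Things in the scene. Friction and masses are not known exactly. Their poses are not given: they have to be found in the camera images.
- mat: thin dark green writing mat with a black rim, fixed, 260 (x) x 380 (y) x 3 mm, turned at most 0.15 rad. Origin: centre of its underside, at counter height; x points to its far long edge (behind), y left along its long side, z up; its top is at z = 3 mm. Ink pad and bell stand on it 250 mm apart, either way round, evenly left and right of its centre
- ink_pad: closed red and black stamp pad tin, 71 (x) x 112 (y, long side) x 19 mm, flat lid on top; stands loose on the mat and must stay there. Origin: centre of its underside; z up, lid top at z = 19 mm.
- bell: pale silver-grey domed counter bell with a black foot, 68 mm across, 57 mm high, stands loose on the mat and must stay there. Origin: centre of its underside; z up.
- label_roll: roll of white labels standing on its flat end, plain cylinder 62 mm across and 40 mm high, 160 g; starts on the counter beside the mat. Origin: centre of its underside; z is the roll's axis, up.
- rubber_stamp: wooden rubber stamp, 70 g: a block 26 (x) x 64 (y) x 17 mm high and above it an upright dark red handle, 24 mm across, from z = 17 to 71 mm; starts on the counter beside the mat. Origin: centre of its underside; z up.
- dater: self-inking date stamp, 160 g: navy frame 48 (x) x 62 (y) mm on the counter, 53 mm high, and above it a grey handle 34 (x) x 44 (y) mm, from z = 56 to 118 mm, which does not move here; starts on the counter beside the mat. Origin: centre of its underside; z up.
- marker: black and white felt marker lying on its side, 17 (x) x 135 (y, its length) x 17 mm, 25 g; it does not roll; starts on the counter beside the mat, roughly at right angles to the mat's long side. Origin: middle of its underside; z up.
- stapler: blue desk stapler, 165 (x) x 42 (y) x 56 mm, bystander lying behind the mat, about parallel to it. Origin: centre of its underside.
- packing_tape: roll of brown packing tape lying flat, 96 mm across, 48 mm high, bystander behind the mat. Origin: centre of its underside.

How it is judged (in metres and radians):
At the end, for the whole second after the job is handed in: Roll within 14 mm of midway between pad and bell; stamp on pad, centred within 12 mm, aligned within 0.2 rad; dater behind and marker (parallel within 0.2 rad) in front, 70 to 100 mm from roll, within 20 mm of the mat's middle line; pad, bell moved under 12 mm; upright, on the mat, at rest (x of label_roll in the frame of mat between -0.014 and 0.014 m and y of label_roll in the frame of mat between -0.014 and 0.014 m and z of each of label_roll, dater, marker in the frame of mat below 0.008 m and angle between each of label_roll, rubber_stamp, dater's own z axis and vertical below 0.1 rad and horizontal distance between rubber_stamp and ink_pad below 0.012 m and z of rubber_stamp in the frame of ink_pad between 0.013 and 0.025 m and angle between the y axis of rubber_stamp and the y axis of ink_pad, either way round below 0.2 rad and horizontal distance between dater and label_roll between 0.07 and 0.1 m and x of dater in the frame of mat above 0.05 m and y of dater in the frame of mat between -0.02 and 0.02 m and horizontal distance between marker and label_roll between 0.07 and 0.1 m and x of marker in the frame of mat below -0.05 m and y of marker in the frame of mat between -0.02 and 0.02 m and angle between the y axis of marker and the y axis of mat, either way round below 0.2 rad and distance of each of ink_pad, bell from where it was at the start of the episode below 0.012 m and linear speed of each of label_roll, rubber_stamp, dater, marker below 0.02 m/s); the robot touches nothing.
It fails at once if the stapler or packing tape is moved by more than 15 mm (distance of any of stapler, packing_tape from where it was at the start of the episode above 0.015 m).
It fails at once if the label roll, rubber stamp, date stamp, ink pad or bell is tipped over (angle between any of label_roll, rubber_stamp, dater, ink_pad, bell's own z axis and vertical above 0.6 rad).
It also fails if it takes over 104 s, if anything falls off the work surface, if the arm or the gripper's body presses on something with over 40 N, if the wrist force passes 120 N, or if a joint passes its speed limit or range.

## Robot

A 6-joint arm with a two-finger parallel gripper is mounted at the origin on a cart in front of the work surface, level with it; the furniture and walls round the work are solid. World frame = base frame: x ahead of the robot, y to its left, z up, the work surface at z = 0. Lengths are in mm, angles in rad, forces in N, time in s.
With the tool pointing down it reaches from about 350 to 775 mm from the base axis. Payload 7.3 kg.
Tool frame: the origin (TCP) lies on the mounting face of the last link; the fingertips stand 178 mm ahead of it and the grasp point (between the pads) lies 159 mm ahead of it; z points along the fingers, y is the line along which they close (so a half turn about z gives the same grasp; the last joint's range is limited). The gripper opens to 92 mm and grips with 3 to 60 N. Pads are 19 mm wide; open, the fingers measure 130 mm over their backs; the gripper's body (75 mm by 190 mm) begins 47 mm behind the grasp point.
Start: joints at [1.087, 0.342, 1.524, -0, 1.275, -0.146], TCP at [173.97, 495.341, 404.741] pointing down, gripper open.
Joint ranges: [-2.53, 2.53], [-0.77, 2.02], [0.04, 2.7], [-1, 4.14], [0.28, 2.66], [-3.11, 3.11]. Speed limits (rad/s): [2.57, 2.57, 3.14, 3.14, 3.14, 3.14].

## Interface

Orientations are given as [roll, pitch, yaw] about the fixed x, y, z axes, in that order (R = Rz(yaw) Ry(pitch) Rx(roll)).
In Python, from plant import bot gives the robot as it stands.
- The arm moves only by the shell command python3 shift.py, which reads ROWS from standard input. ROWS is one flat JSON list of numbers that holds 1 to 5 rows one after another, with no inner brackets; each row has 5 numbers: the finger opening in mm, then dx, dy, dz in units of 50 mm, then a turn about the tool's z in rad; each row is the pose to reach, as a shift and turn from the pose commanded when the command began, along the tool's axes at that moment; what a row does not reach only later rows make up. A row lasts 1/8 s, in which the tool goes at most 62.5 mm and 0.188 rad, less where a joint would pass 70% of its speed; a pose out of reach is approached as far as the arm can. The fingers move at their own pace and stop on an object; the grip force is fixed at half the most. Time passes only in rows, so rows that do not move let the fingers close. It prints the time, the measured TCP pose, the force, the opening and the grip force at its end. Input that does not fit is refused with a message, and nothing moves.
- bot.get_obs(): the state, without advancing time (a new reading comes with each control period).
- bot.capture(name): name is "side" or "top" or "wrist"; returns a dict with "color" (400x640x3 uint8, red, green, blue), "K" (3x3 intrinsics, pixels), "k1" (the pictures are not rectified: a ray, as slopes to the right and down, at radius r is drawn at 1 + k1 r^2 times it, then the intrinsics apply), "R" (3x3) and "t" (3): a world point X has camera coordinates R X + t. Camera axes: x right, y down, z forward; pixel columns grow to the right and rows downward; lengths in mm; the calibration is good to about 2 mm. A picture is of the moment at which its call begins. There is no depth.
- bot.close_job(): hands the job in; it is judged then, once.
The state is a dict: "time": time; "joint_positions": joint angles; "dq": joint speeds; "tau": joint torques, N m; "tool_pos": TCP position; "tcp_rot": TCP orientation; "contact_force": force on the tool from outside, world axes, zero at the start; "moment": the same for the moment, N m; "grip_width": finger opening in mm; "finger_force": force on a finger pad.
Only numpy, scipy, OpenCV 4.12 (cv2) and the standard library are available. Lean on these libraries where they do the work, as an engineer would, in place of code of your own. Each camera call takes 0.05 s, during which the arm holds its last target. There are 200 camera calls.

## Working session

There is one attempt and no reset: what is moved stays moved. The work goes in short steps, Python scripts to look and compute and a shell command to move; the robot and the scene stay as the last step left them, time stands still between calls to the robot, and variables do not carry over. Pictures are saved under pics/ and viewed, at most 14 in all, crops included, and the job is handed in when it is done.

```bash
ls; mkdir -p pics; python3 - <<'E'
from plant import bot
import cv2
print(bot.get_obs())
for n in("top","side"):
    c=bot.capture(n); cv2.imwrite(f"pics/{n}0.png",c["color"][:,:,::-1]); print(n,c["K"],c["k1"],c["R"],c["t"])
E
```

```text
pics
plant.py
shift.py
{'time': 0.0, 'joint_positions': array([ 1.08699446e+00,  3.42730638e-01,  1.52501536e+00, -2.93709681e-06,
        1.27539918e+00, -1.46008043e-01]), 'dq': array([-0.00039861,  0.00045351, -0.0019353 ,  0.00236589, -0.00141   ,
       -0.00036722]), 'tau': array([ 8.03439689e-04, -4.31249177e+01, -2.44221961e+01,  7.18295923e-02,
        5.57357760e-02, -1.44264586e-04]), 'tool_pos': array([173.90891553, 495.21757778, 404.04122149]), 'tcp_rot': array([-3.14005624e+00, -2.23097242e-04,  2.80379952e+00]), 'contact_force': array([ 0.46211237, -0.17624588, -0.5103163 ]), 'moment': array([-0.03143741, -0.00585597,  0.09701712]), 'finger_force': 0.0, 'grip_width': 91.61941446425834}
top [[407.06068025   0.         312.74494798]
 [  0.         407.06068025 202.29315234]
 [  0.           0.           1.        ]] -0.05433235015269519 [[ 2.78996645e-03 -9.99931582e-01 -1.13599444e-02]
 [-9.82918592e-01 -6.51673529e-04 -1.84039718e-01]
 [ 1.84019723e-01  1.16793652e-02 -9.82853160e-01]] [  29.30030308  572.3777265  1059.14498022]
side [[442.18222127   0.         320.95183498]
 [  0.         442.18222127 196.56784422]
 [  0.           0.           1.        ]] 0.028605469139910286 [[ 0.96895982 -0.24636107 -0.02056908]
 [-0.16664579 -0.58943765 -0.79043813]
 [ 0.182609    0.76933054 -0.61219644]] [-549.25917311  156.06381588  903.48089387]
```

View pics/top0.png

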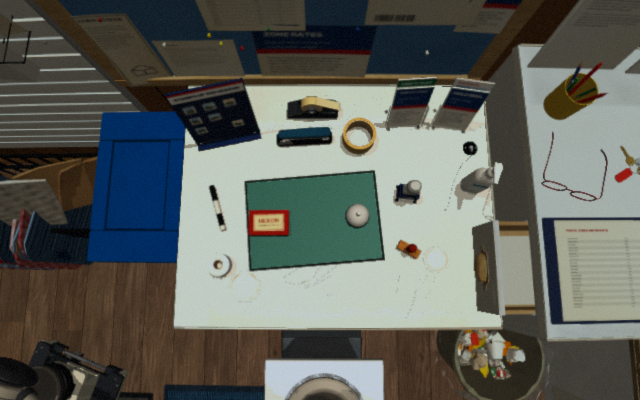

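View pics/side0.png

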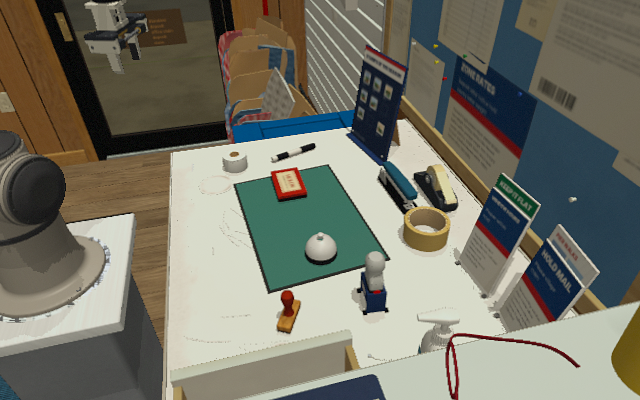

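The top view shows the mat (245–383, 172–270) with the pad at (269,223) and the bell at (357,215). The marker is at (218,208), the roll at (220,266), the dater at (407,192) and the stamp at (409,248). The stapler and tape are behind, near (304,137) and (359,135). I'll enlarge both views to get accurate pixel positions.

```bash
python3 - <<'E'
import cv2
for n,x,y in(("top",180,110),("side",160,125)):
    i=cv2.imread(f"pics/{n}0.png")[y:y+180,x:x+ 266]
    i=cv2.resize(i,None,fx=3,fy=3,interpolation=cv2.INTER_CUBIC)
    for k in range(0,266,20): cv2.putText(i,str(x+k),(3*k,10),0,.33,(0,0,255)); cv2.line(i,(3*k,12),(3*k,18),(0,0,255))
    for k in range(0,180,20): cv2.putText(i,str(y+k),(0,3*k+4),0,.33,(0,0,255))
    cv2.imwrite(f"pics/{n}0c.png",i)
E
```

```text
(no output)
```

View pics/top0c.png

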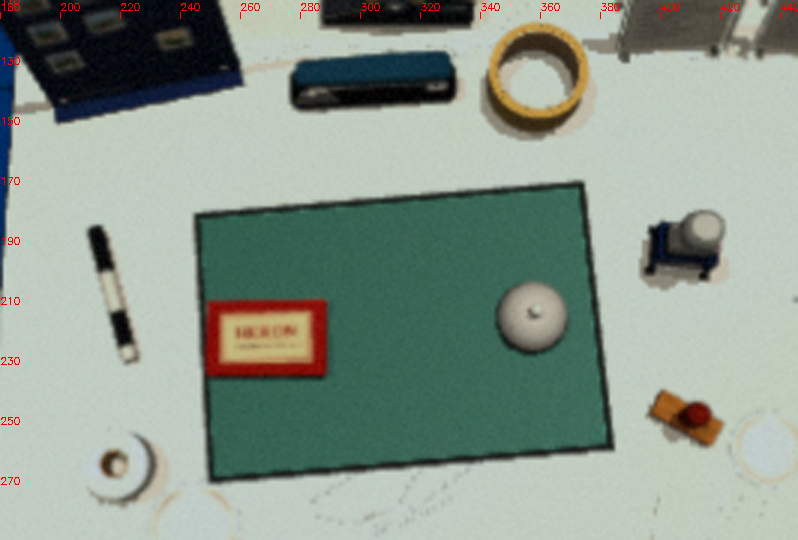

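View pics/side0c.png

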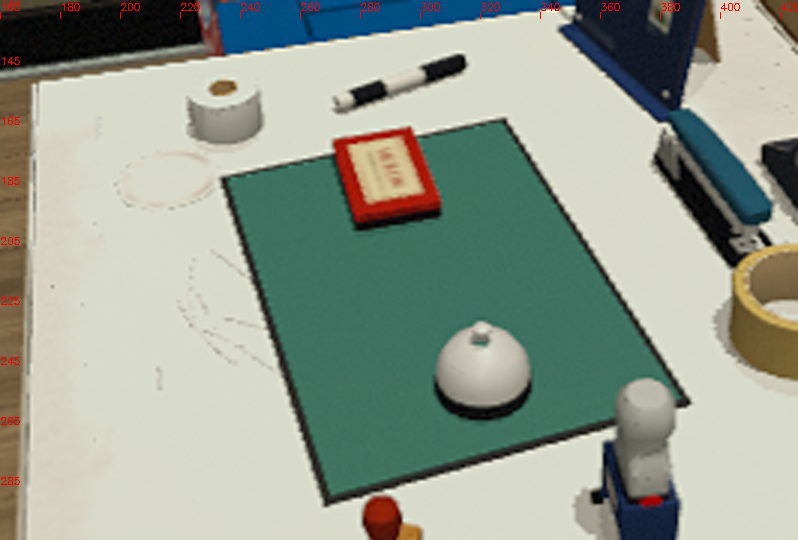

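The enlarged top view puts the mat corners at about (245,181), (374,171), (384,260) and (250,270). The pad lid corners are at (250,210), (289,210), (289,235) and (249,235), the bell knob at (358,214) and the stamp handle at (412,248). The dater handle is at (414,186), and the marker runs from (212,186) to (223,229). The side crop shows the same objects. Next step is to triangulate these.

```bash
cat > h.py <<'E'
import numpy as np
from scipy.optimize import least_squares
def ray(c,uv):
    K=c["K"];d=np.array([(uv[0]-K[0,2])/K[0,0],(uv[1]-K[1,2])/K[1,1]]);s=d.copy()
    for _ in range(20): s=d/(1+c["k1"]*(s@s))
    R=c["R"];return -R.T@c["t"],R.T@np.array([*s,1])
def atz(c,uv,z):
    o,d=ray(c,uv);return o+d*(z-o[2])/d[2]
def tri(*cu):
    A=np.zeros((3,3));b=np.zeros(3);P=[]
    for c,uv in cu:
        o,d=ray(c,uv);d/=np.linalg.norm(d);M=np.eye(3)-np.outer(d,d);A+=M;b+=M@o;P.append((M,o))
    X=np.linalg.solve(A,b);return X,[round(float(np.linalg.norm(M@(X-o))),1) for M,o in P]
def proj(c,X):
    p=c["R"]@np.asarray(X,float)+c["t"];s=p[:2]/p[2];s=s*(1+c["k1"]*(s@s))
    return s*[c["K"][0,0],c["K"][1,1]]+c["K"][:2,2]
E
python3 - <<'E'
from plant import bot
from h import *
import cv2
np.set_printoptions(precision=1,suppress=True)
T,S=bot.capture("top"),bot.capture("side")
i=cv2.resize(S["color"][225:375,260:460,::-1],None,fx=4,fy=4,interpolation=cv2.INTER_CUBIC)
cv2.imwrite("pics/side_c2.png",i)
P=dict(m1=((245.3,181.3),(328.3,165)),m2=((374.3,170.7),(389.3,259.3)),m3=((384,259.7),(268.7,292.7)),m4=((250,270.3),(234,184.7)),
p1=((249.7,210.3),(296.7,167.7)),p2=((289,210),(306.7,194.7)),p3=((288.7,235.3),(279,198)),p4=((248.7,235.3),(271.3,172)),
bell=((358.3,214),(320.3,234.3)),roll=((218.3,265),(234.3,155.3)),k1=((212,186.3),(313.7,145.7)),k2=((222.7,229.3),(274,159.3)))
for k,(a,b) in P.items(): print(k,*tri((T,a),(S,b)))
print("matz3",[atz(T,P[f"m{j}"][0],3)[:2] for j in range(1,5)],[atz(S,P[f"m{j}"][1],3)[:2] for j in range(1,5)])
print("padz22",[atz(T,P[f"p{j}"][0],22)[:2] for j in range(1,5)])
print("stamp top",atz(T,(412.3,247.7),71),[atz(T,q,17)[:2] for q in((400.3,240.3),(420.7,250),(416.3,258.7),(396.3,247.7))])
print("dater",atz(T,(414.3,185.7),118))
E
```

```text
m1 [644.6 227.    0.1] [0.4, 0.4]
m2 [ 675.1 -147.5    1.7] [0.3, 0.3]
m3 [ 419.9 -168.5    1. ] [0.7, 0.7]
m4 [389.3 205.5   0.5] [0.3, 0.3]
p1 [555.2 208.   20.5] [0.2, 0.2]
p2 [557.   97.9  13. ] [0.7, 0.7]
p3 [487.   97.4  17.4] [1.5, 1.5]
p4 [486.6 208.9  18.9] [1.5, 1.5]
bell [541.3 -93.5  55.8] [1.6, 1.6]
roll [402.6 286.3  37.4] [0.6, 0.6]
k1 [627.4 321.5   8.7] [0.0, 0.0]
k2 [505.  285.4   6.7] [1.9, 1.9]
matz3 [array([643.5, 226.5]), array([ 675.1, -147.4]), array([ 419.1, -168.2]), array([389. , 205.1])] [array([644. , 222.9]), array([ 674.2, -148.7]), array([ 420.5, -170.2]), array([389.6, 201.9])]
padz22 [array([555.2, 207.7]), array([556.2,  97.2]), array([485. ,  97.1]), array([484.8, 208.4])]
stamp top [ 447.4 -232.8   71. ] [array([ 471.9, -212.7]), array([ 445. , -268.4]), array([ 421.1, -255.2]), array([ 451.4, -200.9])]
dater [ 604.2 -233.7  118. ]
```

View pics/side_c2.png

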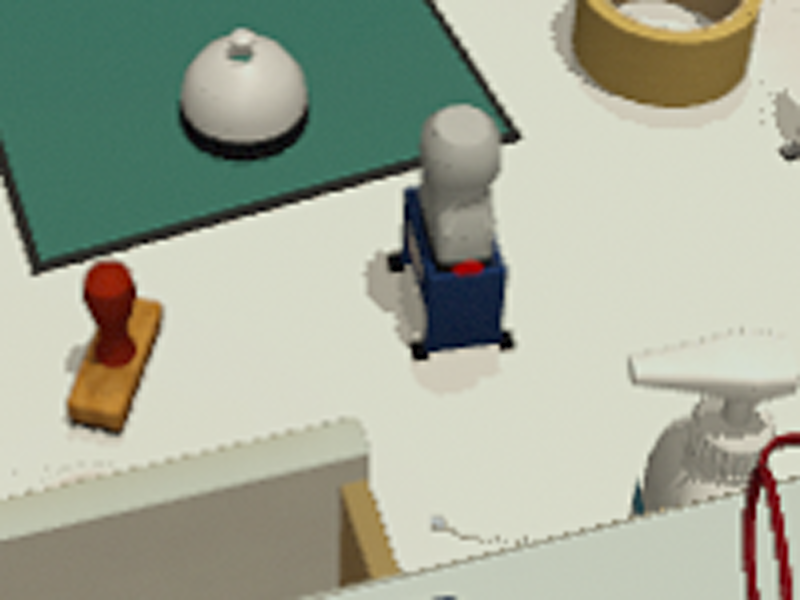

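Measurements so far:
- **Mat:** centre about (532,29), yaw 0.081.
- **Pad:** centre (521,153), yaw about 0.
- **Bell:** (541,−94).
- **Roll:** (403,286), height about 40 mm.
- **Marker:** centre (566,303), direction 0.29 rad from x.
- **Stamp:** (447,−233), yaw about −0.48.

I'll move above the roll first.

```bash
cat > go.py <<'E'
# go.py x y ztip yaw : shift along tool axes to put fingertips there (tool down)
import sys,numpy as np
from plant import bot
from scipy.spatial.transform import Rotation as Ro
x,y,z,yaw=map(float,sys.argv[1:5]);o=bot.get_obs()
R=Ro.from_euler("xyz",o["tcp_rot"]).as_matrix()
d=R.T@(np.array([x,y,z+178])-o["tool_pos"])
t=-(yaw-o["tcp_rot"][2]); t=(t+np.pi/2)%np.pi-np.pi/2 if len(sys.argv)>5 else (t+np.pi)%(2*np.pi)-np.pi
print(o["tool_pos"].round(1),o["tcp_rot"].round(3),"shift",d.round(1),"turn",round(t,3))
E
python3 go.py 402.6 286.3 120 1.652; python3 - <<'E'
from plant import bot
from h import *
np.set_printoptions(precision=1,suppress=True)
T,S=bot.capture("top"),bot.capture("side")
f=lambda u,v:(260+u/4,225+v/4)
print("stamp top",tri((T,(412.3,247.7)),(S,f(108,272))))
print("dater knob",tri((T,(414.3,185.7)),(S,f(462,122))))
# side block top corners z17, dater feet z0, frame top z53
print([atz(S,f(*q),17)[:2] for q in((70,405),(122,420),(160,306),(138,298))])
print("feet",[atz(S,f(*q),0)[:2] for q in((420,356),(508,346),(396,268))])
print("frame top",[atz(S,f(*q),53)[:2] for q in((426,276),(503,268),(406,192))])
print("feetT",[atz(T,(180+a/3,110+b/3),0)[:2] for a,b in((650,272),(707,277))])
E
```

```text
[173.9 495.3 404.3] [-3.141 -0.     2.804] shift [-285.  -121.3  106.4] turn 1.152
stamp top (array([ 448. , -233.8,   66.6]), [0.3, 0.3])
dater knob (array([ 605.7, -234.4,  115.7]), [1.0, 1.0])
[array([ 423.2, -259.9]), array([ 443.6, -273.4]), array([ 472.2, -217.8]), array([ 463.4, -210.6])]
feet [array([ 582.8, -263. ]), array([ 623.4, -268.2]), array([ 588.3, -211.6])]
frame top [array([ 584. , -261.3]), array([ 618. , -265.8]), array([ 591.1, -212.3])]
feetT [array([ 587.2, -209.8]), array([ 582.4, -264.2])]
```
Dater: x-direction from (583,-263)->(623,-268): yaw about -0.13; y-dir (583,-263)->(588,-211): yaw = -atan(5.5/51)=-0.10. Yaw ~ -0.11. Center: ~(583+... ) ≈ (606,-238) ; knob (605,-234). Grip x faces (34 mm): tool y along dater x: yaw = π/2-0.11=1.46. Place at 1.652 or keep.

The manual's scale: shifts go in units of 50 mm. Converting my numbers, -275 mm is -5.5, -220 mm is -4.4.

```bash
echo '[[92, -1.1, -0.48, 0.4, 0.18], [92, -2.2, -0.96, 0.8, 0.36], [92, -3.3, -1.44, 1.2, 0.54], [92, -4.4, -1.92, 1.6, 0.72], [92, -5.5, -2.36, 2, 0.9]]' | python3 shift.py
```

```text
refused: ROWS must be one flat list, 5 numbers to a row, no inner brackets. Nothing was moved.
```

Refused on format, not on reach. It needs one flat list, 5 numbers to a row, no inner brackets.

```bash
echo '[92, -1.1, -0.48, 0.4, 0.18, 92, -2.2, -0.96, 0.8, 0.36, 92, -3.3, -1.44, 1.2, 0.54, 92, -4.4, -1.92, 1.6, 0.72, 92, -5.5, -2.36, 2, 0.9]' | python3 shift.py; echo '[92, 0, 0, 0, 0.15, 92, 0, 0, 0, 0.25, 92, 0, 0, 0, 0.25]' | python3 shift.py; python3 - <<'E'
from plant import bot
import cv2,pickle
c=bot.capture("wrist");pickle.dump(c,open("w1.pkl","wb"));cv2.imwrite("pics/w1.png",c["color"][:,:,::-1])
E
python3 go.py 402.6 286.3 6 1.652
```

```text
time: 0.92
tool_pos: [393.3, 293.3, 305.3]
tcp_rot: [3.141, -0.0, 1.898]
contact_force: [0.3, 0.4, 0.2]
grip_width: 92.0
finger_force: 0.0
time: 1.3
tool_pos: [392.3, 294.6, 305.7]
tcp_rot: [-3.142, -0.0, 1.654]
contact_force: [0.7, 0.5, 0.3]
grip_width: 91.6
finger_force: 0.0
[392.2 294.8 305.7] [ 3.142 -0.     1.656] shift [ -9.3   9.7 121.7] turn 0.004
```

View pics/w1.png

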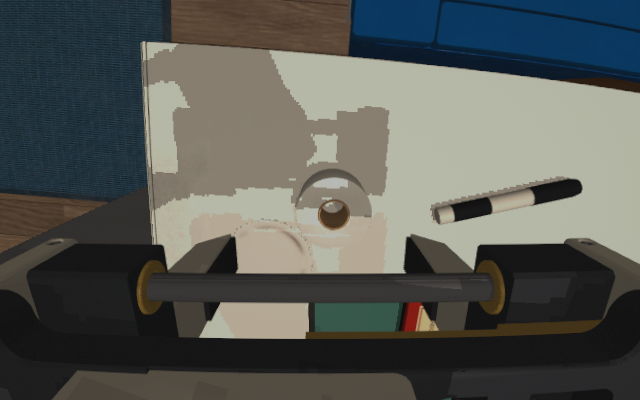

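The wrist view shows the roll's hole centre at (333,213) between the fingers, and the marker from (438,215) to (580,186).

```bash
python3 - <<'E'
from plant import bot
from h import *
import pickle
np.set_printoptions(precision=1,suppress=True)
T=bot.capture("top");S=bot.capture("side");w=pickle.load(open("w1.pkl","rb"))
print(tri((S,(234.3,155.3)),(w,(333,213))),atz(w,(333,213),40),tri((T,(218.3,265)),(w,(333,213))))
print("marker",atz(w,(437,215),8),atz(w,(580,186),8))
E
```

```text
(array([402.6, 288.3,  36.1]), [0.7, 0.7]) [401.7 289.6  40. ] (array([402.2, 287.3,  33.1]), [0.0, 0.0])
marker [500.3 285.1   8. ] [632.5 324.5   8. ]
```

```bash
echo '[92, -0.14, 0.19, 0, 0, 92, -0.14, 0.19, 1.2, 0, 92, -0.14, 0.19, 2.4, 0, 92, -0.14, 0.19, 2.4, 0]' | python3 shift.py; echo '[50, 0, 0, 0, 0, 50, 0, 0, 0, 0, 50, 0, 0, 0, 0, 50, 0, 0, 0, 0, 50, 0, 0, 0, 0]' | python3 shift.py; python3 go.py 531.5 29.5 80 1.652
```

```text
time: 1.95
tool_pos: [402.3, 288.1, 182.5]
tcp_rot: [-3.137, 0.002, 1.654]
contact_force: [-0.4, 0.4, 0.1]
grip_width: 91.8
finger_force: 0.0
time: 2.58
tool_pos: [402.5, 288.7, 186.7]
tcp_rot: [3.14, -0.001, 1.654]
contact_force: [-0.3, 0.2, 7.7]
grip_width: 61.6
finger_force: 30.0
[402.5 288.7 186.7] [ 3.140e+00 -1.000e-03  1.654e+00] shift [-269.   107.2  -71.3] turn 0.002
```

Scaled: -120 mm is -2.4, -60 mm is -1.2.

```bash
echo '[50, 0, 0, -0.6, 0, 50, 0, 0, -1.2, 0, 50, -1.2, 0.48, -1.2, 0, 50, -2.4, 0.96, -1.2, 0, 50, -3.2, 1.28, -1.2, 0]' | python3 shift.py; echo '[50, -1.1, 0.43, 0, 0, 50, -2.18, 0.86, 0, 0, 50, -2.18, 0.86, 0, 0]' | python3 shift.py;  python3 go.py 531.5 29.5 11 1.652
```

```text
time: 3.2
tool_pos: [479.9, 132.5, 245.9]
tcp_rot: [3.141, 0.0, 1.653]
contact_force: [0.2, 0.3, -1.2]
grip_width: 61.6
finger_force: 30.0
time: 3.58
tool_pos: [532.5, 25.9, 245.7]
tcp_rot: [3.14, 0.001, 1.649]
contact_force: [-0.8, 0.0, -2.6]
grip_width: 61.9
finger_force: 30.0
[532.5  25.9 245.7] [3.140e+00 1.000e-03 1.649e+00] shift [ 3.7 -0.8 56.7] turn -0.003
```

```bash
echo '[50, 0.04, -0.02, 0.8, 0, 50, 0.04, -0.02, 1.12, 0, 50, 0.04, -0.02, 1.14, 0, 50, 0.04, -0.02, 1.14, 0]' | python3 shift.py; echo '[92, 0, 0, 0, 0, 92, 0, 0, 0, 0, 92, 0, 0, 0, 0, 92, 0, 0, -1.2, 0, 92, 0, 0, -2.2, 0]' | python3 shift.py; python3 go.py 566.4 304.8 80 0.287
```

```text
time: 4.08
tool_pos: [529.9, 31.9, 188.9]
tcp_rot: [-3.141, -0.0, 1.655]
contact_force: [-0.1, 0.5, -0.8]
grip_width: 61.7
finger_force: 30.0
time: 4.7
tool_pos: [530.0, 31.2, 300.1]
tcp_rot: [-3.141, -0.0, 1.654]
contact_force: [1.2, -0.2, 0.2]
grip_width: 91.9
finger_force: 0.0
[530.   31.2 300.1] [-3.141 -0.     1.654] shift [269.6  58.9  42.1] turn 1.367
```

Scaled: 269.6 mm is 5.392, 216 mm is 4.32.

```bash
echo '[92, 1.08, 0.24, 0, 0.18, 92, 2.16, 0.48, 0, 0.36, 92, 3.24, 0.72, 0, 0.54, 92, 4.32, 0.94, 0, 0.72, 92, 5.392, 1.18, 0, 0.9]' | python3 shift.py; echo '[92, 0, 0, 0, 0.18, 92, 0, 0, 0, 0.36, 92, 0, 0, 0, 0.467, 92, 0, 0, 0, 0.467]' | python3 shift.py; python3 - <<'E'
from plant import bot
import cv2,pickle
c=bot.capture("wrist");pickle.dump(c,open("w2.pkl","wb"));cv2.imwrite("pics/w2.png",c["color"][:,:,::-1])
c=bot.capture("top");i=cv2.resize(c["color"][110:290,180:446,::-1],None,fx=3,fy=3,interpolation=2);cv2.imwrite("pics/t2.png",i)
E
python3 go.py 566.4 304.8 3 0.287
```

```text
time: 5.32
tool_pos: [566.4, 306.7, 298.8]
tcp_rot: [3.141, -0.0, 0.748]
contact_force: [1.4, -1.8, 0.6]
grip_width: 91.7
finger_force: 0.0
time: 5.82
tool_pos: [566.4, 304.9, 298.6]
tcp_rot: [-3.142, 0.0, 0.288]
contact_force: [0.8, -0.8, 0.0]
grip_width: 91.9
finger_force: 0.0
[566.4 304.8 298.7] [-3.141 -0.     0.289] shift [ -0.    0.  117.7] turn 0.002
```

View pics/w2.png

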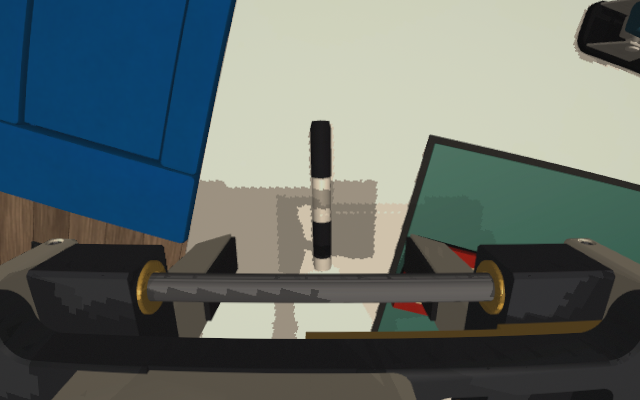

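View pics/t2.png

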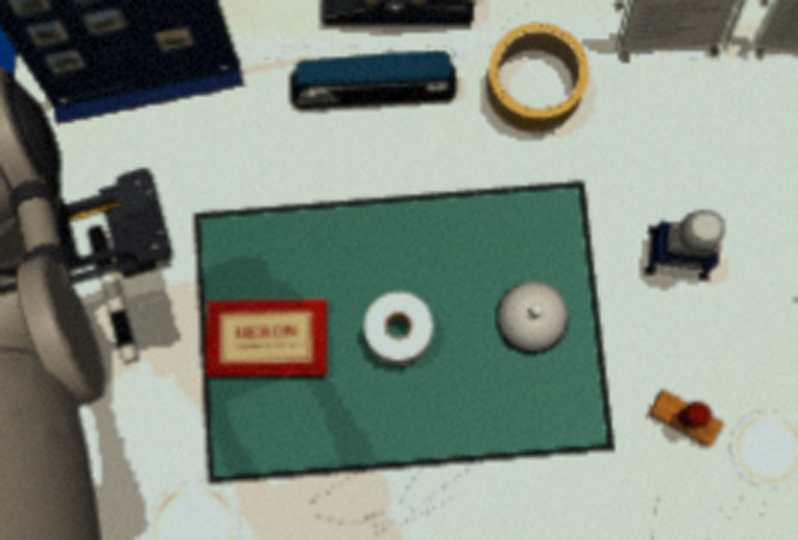

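The wrist view shows the marker from (320,121) to (322,270), centred between the fingers and upright in the picture. The top crop shows the roll at about (398,326), between the pad and bell, with the pad and bell not moved.

```bash
python3 - <<'E'
from plant import bot
from h import *
import pickle
np.set_printoptions(precision=1,suppress=True)
T=bot.capture("top");w=pickle.load(open("w2.pkl","rb"))
print("roll",atz(T,(312.7,218.7),43),"marker",atz(w,(320,121),8),atz(w,(322,270),8))
E
```

```text
roll [528.5  30.4  43. ] marker [627.9 323.9   8. ] [497.2 283.2   8. ]
```

Scaled: 117 mm is 2.34, 110 mm is 2.2.

```bash
echo '[50, 0, 0, 1.2, 0, 50, 0, 0, 2.2, 0, 50, 0, 0, 2.34, 0, 50, 0, 0, 2.34, 0]' | python3 shift.py; echo '[10, 0, 0, 0, 0, 10, 0, 0, 0, 0, 10, 0, 0, 0, 0, 10, 0, 0, 0, 0]' | python3 shift.py
```

```text
time: 6.48
tool_pos: [567.0, 305.0, 182.7]
tcp_rot: [-3.142, -0.001, 0.287]
contact_force: [0.1, 0.4, 0.5]
grip_width: 56.4
finger_force: 0.0
time: 6.98
tool_pos: [566.5, 304.9, 182.2]
tcp_rot: [-3.142, -0.001, 0.287]
contact_force: [-0.7, -0.5, 6.6]
grip_width: 16.7
finger_force: 30.6
```

```bash
echo '[10, 0, 0, -0.8, 0, 10, 0, 0, -1.6, 0]' | python3 shift.py; python3 go.py 448.6 25.8 80 1.652
```

```text
time: 7.22
tool_pos: [566.3, 304.8, 262.1]
tcp_rot: [3.142, 0.001, 0.287]
contact_force: [1.5, 0.2, -1.4]
grip_width: 16.7
finger_force: 30.0
[566.3 304.8 262.1] [3.142e+00 1.000e-03 2.870e-01] shift [-191.8  234.3    4.4] turn -1.365
```

```bash
echo '[10, -0.72, 0.88, 0, -0.18, 10, -1.46, 1.78, 0, -0.36, 10, -2.2, 2.68, 0, -0.54, 10, -2.92, 3.56, 0, -0.72, 10, -3.64, 4.46, 0, -0.9]' | python3 shift.py; echo '[10, 0, 0, 0, -0.18, 10, 0, 0, 0, -0.36, 10, 0, 0, 0, -0.465, 10, 0, 0, 0, -0.465]' | python3 shift.py; python3 go.py 448.6 25.8 7 1.652
```

```text
time: 7.85
tool_pos: [456.4, 42.7, 262.0]
tcp_rot: [3.141, -0.0, 1.176]
contact_force: [1.5, -0.1, -0.4]
grip_width: 17.0
finger_force: 30.0
time: 8.35
tool_pos: [457.3, 44.1, 261.9]
tcp_rot: [3.141, -0.0, 1.634]
contact_force: [-0.2, -0.3, -0.7]
grip_width: 17.0
finger_force: 30.0
[457.3  44.1 261.9] [ 3.141 -0.     1.634] shift [-17.7  -9.8  76.8] turn -0.018
```

Scaled: 77 mm is 1.54, 50 mm is 1.

```bash
echo '[10, -0.354, -0.196, 0, -0.018, 10, -0.354, -0.196, 1, -0.018, 10, -0.354, -0.196, 1.54, -0.018, 10, -0.354, -0.196, 1.54, -0.018]' | python3 shift.py; echo '[40, 0, 0, 0, 0, 40, 0, 0, 0, 0, 40, 0, 0, -1, 0, 40, 0, 0, -2.2, 0, 40, 0, 0, -3, 0]' | python3 shift.py;  python3 go.py 447.8 -233.5 100 1.17
```

```text
time: 8.85
tool_pos: [448.4, 25.9, 183.5]
tcp_rot: [-3.139, -0.001, 1.651]
contact_force: [-0.6, 0.1, 0.2]
grip_width: 16.9
finger_force: 30.0
time: 9.48
tool_pos: [448.6, 25.9, 337.9]
tcp_rot: [3.138, 0.001, 1.653]
contact_force: [0.4, -0.4, -0.3]
grip_width: 39.7
finger_force: 0.0
[448.6  25.9 337.9] [3.138e+00 1.000e-03 1.653e+00] shift [-258.5  -22.2   60. ] turn 0.483
```

Scaled: 30 mm is 0.6, -13 mm is -0.26.

```bash
echo '[70, -1.04, -0.08, 0.12, 0.1, 70, -2.08, -0.16, 0.24, 0.2, 70, -3.12, -0.26, 0.36, 0.3, 70, -4.16, -0.36, 0.48, 0.4, 70, -5.17, -0.44, 0.6, 0.483]' | python3 shift.py; echo '[70, 0, 0, 0, 0, 70, 0, 0, 0, 0]' | python3 shift.py; python3 - <<'E'
from plant import bot
import cv2,pickle
c=bot.capture("wrist");pickle.dump(c,open("w3.pkl","wb"));cv2.imwrite("pics/w3.png",c["color"][:,:,::-1])
E
python3 go.py 447.8 -233.5 33 1.17
```

```text
time: 10.1
tool_pos: [447.6, -235.2, 305.3]
tcp_rot: [3.14, 0.0, 1.166]
contact_force: [0.4, 0.1, 0.1]
grip_width: 69.8
finger_force: 0.0
time: 10.35
tool_pos: [447.7, -233.2, 304.9]
tcp_rot: [-3.141, -0.0, 1.17]
contact_force: [-0.1, 0.1, -0.2]
grip_width: 70.0
finger_force: 0.0
[ 447.8 -232.7  305. ] [-3.141 -0.     1.171] shift [-0.8  0.3 94. ] turn 0.001
```

View pics/w3.png

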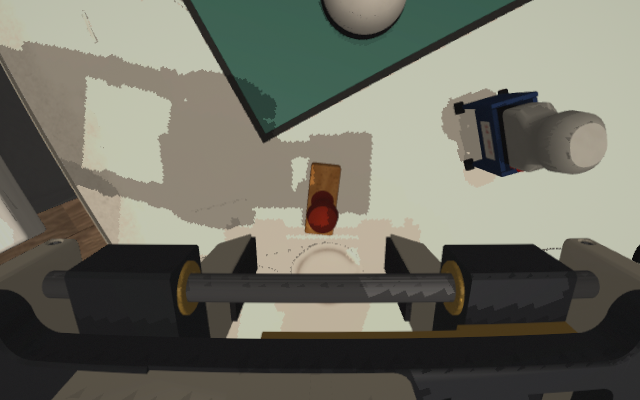

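The wrist view shows the stamp handle top at (322,218) and the block's far corners at (313,163) and (340,166), with its near-left corner at (306,233). The dater's handle top is at (588,143), and its visible feet are at (460,107) and (468,165).

```bash
python3 - <<'E'
from plant import bot
from h import *
import pickle
np.set_printoptions(precision=2,suppress=True)
T=bot.capture("top");S=bot.capture("side");w=pickle.load(open("w3.pkl","rb"))
a,b,c=[atz(w,q,17)[:2] for q in((313,163),(340,166),(306,233))]
print(a,b,c,"yaw",np.arctan2(*(a-c)[::-1])-np.pi/2, np.arctan2(*(a-b)[::-1]), "ctr",(b+c)/2)
print("handle",tri((w,(322,218)),(S,(287,293))),tri((w,(322,218)),(T,(412.3,247.7))))
print("dater",tri((w,(588,143)),(S,(260+462/4,225+118/4))),tri((w,(588,143)),(T,(414.3,185.7))))
print("feet",atz(w,(460,107),0),atz(w,(468,165),0))
E
```

```text
[ 452.72 -201.84] [ 472.82 -213.13] [ 421.78 -257.74] yaw -0.5055457251065534 2.6299163635315033 ctr [ 447.3  -235.44]
handle (array([ 447.7 , -234.09,   67.12]), [0.6, 0.6]) (array([ 447.48, -233.01,   70.04]), [0.0, 0.0])
dater (array([ 605.41, -234.83,  117.57]), [1.4, 1.4]) (array([ 604.22, -234.49,  116.96]), [0.6, 0.6])
feet [ 588.88 -208.55    0.  ] [ 581.17 -260.73    0.  ]
```

Scaled: 90 mm is 1.8, -1 mm is -0.02.

```bash
echo '[70, -0.02, 0.006, 1, 0, 70, -0.02, 0.006, 1.8, 0, 70, -0.02, 0.006, 1.8, 0]' | python3 shift.py; echo '[15, 0, 0, 0, 0, 15, 0, 0, 0, 0, 15, 0, 0, 0, 0, 15, 0, 0, 0, 0, 15, 0, 0, 0, 0]' | python3 shift.py; echo '[15, 0, 0, -1, 0, 15, 0, 0, -2, 0]' | python3 shift.py; python3 go.py 521.2 153 137 1.68
```

```text
time: 10.88
tool_pos: [447.2, -233.1, 212.8]
tcp_rot: [-3.136, -0.001, 1.172]
contact_force: [0.1, -0.0, 0.3]
grip_width: 69.8
finger_force: 0.0
time: 11.5
tool_pos: [447.8, -234.6, 214.9]
tcp_rot: [3.141, 0.0, 1.17]
contact_force: [-0.5, 0.0, -1.0]
grip_width: 24.7
finger_force: 0.2
time: 11.75
tool_pos: [447.6, -234.5, 315.3]
tcp_rot: [-3.14, -0.001, 1.17]
contact_force: [0.7, -2.1, 0.2]
grip_width: 24.0
finger_force: 30.0
[ 447.6 -234.5  315.3] [-3.14e+00 -1.00e-03  1.17e+00] shift [385.5 -83.5   0.7] turn -0.51
```

Scaled: 300 mm is 6, 240 mm is 4.8.

```bash
echo '[15, 1.2, -0.26, 0, -0.1, 15, 2.4, -0.52, 0, -0.2, 15, 3.6, -0.78, 0, -0.3, 15, 4.8, -1.04, 0, -0.4, 15, 6, -1.3, 0, -0.51]' | python3 shift.py; python3 go.py 521.2 153 97 1.68
```

```text
time: 12.38
tool_pos: [505.0, 68.9, 314.8]
tcp_rot: [3.141, -0.0, 1.683]
contact_force: [1.1, 0.0, 0.1]
grip_width: 24.1
finger_force: 30.0
[505.   68.9 314.8] [ 3.141 -0.     1.683] shift [81.7 25.5 39.8] turn 0.003
```

Scaled: 81 mm is 1.62, 40 mm is 0.8.

```bash
echo '[15, 0.8, 0.25, 0, 0, 15, 1.62, 0.51, 0.6, 0, 15, 1.62, 0.51, 0.8, 0, 15, 1.62, 0.51, 0.8, 0]' | python3 shift.py; python3 go.py 521.2 153 59 1.68; python3 - <<'E'
from plant import bot
import cv2,pickle
c=bot.capture("side");pickle.dump(c,open("s4.pkl","wb"));i=cv2.resize(c["color"][100:250,200:400,::-1],None,fx=4,fy=4,interpolation=2);cv2.imwrite("pics/s4.png",i)
E
```

```text
time: 12.88
tool_pos: [521.2, 150.0, 273.8]
tcp_rot: [-3.139, 0.0, 1.681]
contact_force: [-0.4, -0.4, -1.9]
grip_width: 24.0
finger_force: 30.0
[521.2 150.  273.8] [-3.139  0.     1.681] shift [ 2.9  0.5 36.8] turn 0.001
```

View pics/s4.png

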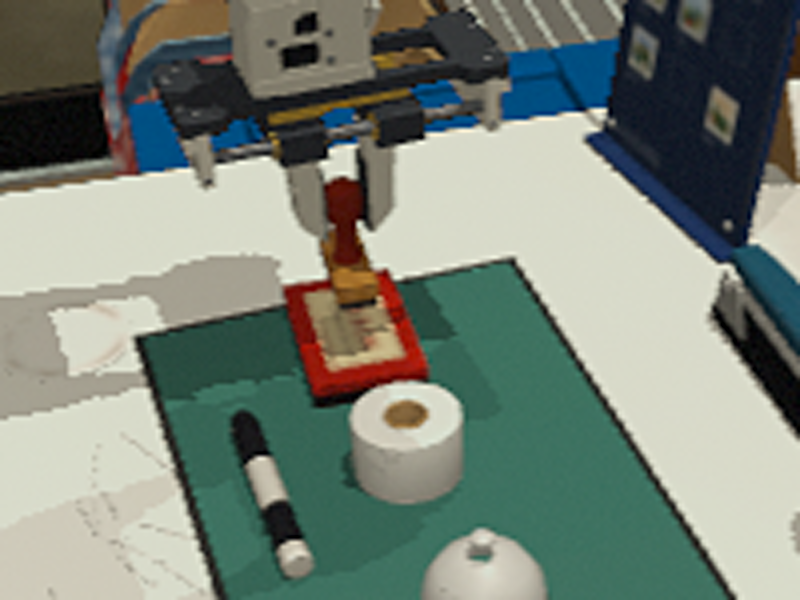

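The side view shows the stamp upright in the fingers with its block at (350,280), above the pad and aligned with it. The marker is lying in front of the roll, as planned.

Scaled: 36 mm is 0.72, 2 mm is 0.04.

```bash
echo '[15, 0.04, 0.01, 0.5, 0, 15, 0.04, 0.01, 0.68, 0, 15, 0.04, 0.01, 0.72, 0, 15, 0.04, 0.01, 0.73, 0, 15, 0.04, 0.01, 0.73, 0]' | python3 shift.py; python3 go.py 521.2 153 59 1.68
```

```text
time: 13.55
tool_pos: [522.0, 152.2, 238.9]
tcp_rot: [3.14, -0.0, 1.68]
contact_force: [-0.1, 0.6, -0.7]
grip_width: 23.8
finger_force: 30.0
[522.  152.2 238.9] [ 3.14 -0.    1.68] shift [ 0.8 -0.7  1.9] turn -0.0
```

Scaled: 1.5 mm is 0.03, 1 mm is 0.02.

```bash
echo '[15, 0, -0.01, 0.02, 0, 15, 0, -0.01, 0.03, 0, 15, 0, -0.01, 0.03, 0]' | python3 shift.py; echo '[60, 0, 0, 0, 0, 60, 0, 0, 0, 0, 60, 0, 0, 0, 0, 60, 0, 0, -1, 0, 60, 0, 0, -2.2, 0]' | python3 shift.py; python3 go.py 604.8 -235 160 1.43
```

```text
time: 13.92
tool_pos: [521.3, 152.3, 236.7]
tcp_rot: [-3.142, -0.0, 1.68]
contact_force: [-0.3, -0.2, -0.3]
grip_width: 24.1
finger_force: 30.0
time: 14.55
tool_pos: [521.0, 152.2, 347.0]
tcp_rot: [-3.139, 0.0, 1.68]
contact_force: [1.2, -0.4, -0.4]
grip_width: 59.6
finger_force: 0.0
[521.  152.2 347. ] [-3.139  0.     1.68 ] shift [-394.    41.1    8.9] turn 0.25
```

```bash
echo '[92, -1.2, 0.12, 0, 0.05, 92, -2.4, 0.24, 0, 0.1, 92, -3.6, 0.36, 0, 0.15, 92, -4.8, 0.5, 0, 0.2, 92, -6, 0.62, 0, 0.25]' | python3 shift.py; python3 go.py 604.8 -235 165 1.43
```

```text
time: 15.18
tool_pos: [585.0, -144.5, 346.8]
tcp_rot: [3.141, -0.0, 1.428]
contact_force: [1.3, 0.7, 0.2]
grip_width: 91.9
finger_force: 0.0
[ 585.  -144.5  346.8] [ 3.141 -0.     1.428] shift [-86.8  32.5   3.8] turn -0.002
```

```bash
echo '[92, -0.86, 0.32, 0, 0, 92, -1.73, 0.65, 0, 0, 92, -1.73, 0.65, 1, 0, 92, -1.73, 0.65, 1.98, 0, 92, -1.73, 0.65, 1.98, 0]' | python3 shift.py; echo '[25, 0, 0, 0, 0, 25, 0, 0, 0, 0, 25, 0, 0, 0, 0, 25, 0, 0, 0, 0, 25, 0, 0, 0, 0]' | python3 shift.py; echo '[25, 0, 0, 0, 0, 25, 0, 0, 0, 0]' | python3 shift.py
```

```text
time: 15.8
tool_pos: [603.6, -232.3, 243.7]
tcp_rot: [-3.133, -0.003, 1.43]
contact_force: [0.7, 0.3, -0.1]
grip_width: 91.8
finger_force: 0.0
time: 16.42
tool_pos: [604.9, -232.7, 248.0]
tcp_rot: [3.141, 0.0, 1.43]
contact_force: [0.4, 0.3, 0.3]
grip_width: 46.3
finger_force: 0.0
time: 16.68
tool_pos: [605.0, -232.8, 247.7]
tcp_rot: [3.141, -0.0, 1.43]
contact_force: [0.1, 0.3, -0.4]
grip_width: 32.7
finger_force: 30.0
```

```bash
echo '[25, 0, 0, -0.8, 0, 25, 0, 0, -1.7, 0, 25, 0, 0, -1.7, 0]' | python3 shift.py; python3 go.py 614 38.5 69 1.6
```

```text
time: 17.05
tool_pos: [605.5, -233.1, 336.8]
tcp_rot: [3.134, 0.003, 1.43]
contact_force: [0.3, -0.2, -3.0]
grip_width: 32.4
finger_force: 30.0
[ 605.5 -233.1  336.8] [3.134e+00 3.000e-03 1.430e+00] shift [270.3 -30.3  88.9] turn -0.17
```

Scaled: 270 mm is 5.4, 216 mm is 4.32.

```bash
echo '[25, 1.08, -0.12, 0, -0.034, 25, 2.16, -0.24, 0, -0.068, 25, 3.24, -0.36, 0, -0.102, 25, 4.32, -0.48, 0, -0.136, 25, 5.4, -0.6, 0, -0.17]' | python3 shift.py; echo '[25, 0, 0, 0, 0, 25, 0, 0, 0.6, 0, 25, 0, 0, 1.2, 0, 25, 0, 0, 1.2, 0]' | python3 shift.py; python3 go.py 614 38.5 72.5 1.6; python3 - <<'E'
from plant import bot
import cv2
c=bot.capture("side");i=cv2.resize(c["color"][110:300,220:440,::-1],None,fx=3,fy=3,interpolation=2);cv2.imwrite("pics/s5.png",i)
E
```

```text
time: 17.68
tool_pos: [612.6, 40.5, 331.3]
tcp_rot: [-3.139, -0.0, 1.601]
contact_force: [0.4, -0.4, -1.5]
grip_width: 32.5
finger_force: 30.0
time: 18.18
tool_pos: [612.1, 38.0, 269.5]
tcp_rot: [-3.135, -0.0, 1.599]
contact_force: [-0.1, 0.2, -0.9]
grip_width: 32.3
finger_force: 30.0
[612.1  38.  269.5] [-3.135 -0.     1.599] shift [ 0.5  2.1 19. ] turn -0.001
```

View pics/s5.png

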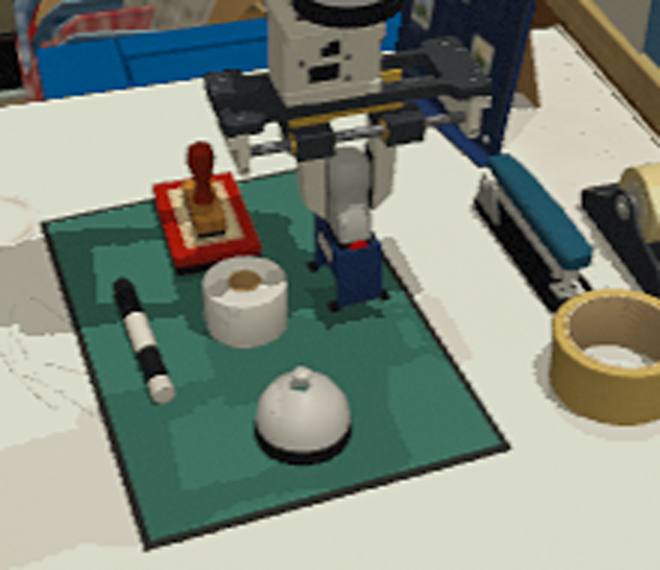

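The side view shows the dater (350,250) hanging upright behind the roll, with the stamp standing on the pad and the other objects in place. I'll lower the dater gently.

```bash
echo '[25, 0.01, 0.04, 0.2, 0, 25, 0.01, 0.04, 0.32, 0, 25, 0.01, 0.04, 0.36, 0, 25, 0.01, 0.04, 0.37, 0, 25, 0.01, 0.04, 0.37, 0]' | python3 shift.py; python3 go.py 614 38.5 72.5 1.6
```

```text
time: 18.85
tool_pos: [615.1, 39.4, 254.5]
tcp_rot: [3.141, -0.0, 1.6]
contact_force: [-0.1, 0.6, -1.3]
grip_width: 32.5
finger_force: 30.0
[615.1  39.4 254.5] [ 3.141 -0.     1.6  ] shift [-0.8 -1.1  4. ] turn 0.0
```

Scaled: 2 mm is 0.04, 1 mm is 0.02.

```bash
echo '[25, 0, 0, 0.02, 0, 25, 0, 0, 0.04, 0, 25, 0, 0, 0.04, 0, 25, 0, 0, 0.04, 0]' | python3 shift.py
```

```text
time: 19.35
tool_pos: [615.0, 39.4, 252.2]
tcp_rot: [3.142, -0.0, 1.6]
contact_force: [-0.7, 0.9, -1.8]
grip_width: 32.8
finger_force: 30.0
```

```bash
echo '[25, 0, 0, 0.02, 0, 25, 0, 0, 0.04, 0, 25, 0, 0, 0.04, 0, 25, 0, 0, 0.04, 0]' | python3 shift.py
```

```text
time: 19.85
tool_pos: [615.1, 39.3, 250.6]
tcp_rot: [3.141, 0.0, 1.6]
contact_force: [-1.1, 0.4, 2.8]
grip_width: 32.8
finger_force: 30.0
```

Contact: the vertical force rose from −1.8 to +2.8 N. Release, go up and retreat so I can inspect.

Scaled: -180 mm is -3.6, -120 mm is -2.4.

```bash
echo '[92, 0, 0, 0, 0, 92, 0, 0, 0, 0, 92, 0, 0, 0, 0, 92, 0, 0, 0, 0, 92, 0, 0, 0, 0]' | python3 shift.py; echo '[92, 0, 0, -1, 0, 92, 0, 0, -2.2, 0, 92, -1.2, -0.4, -2.2, 0, 92, -2.4, -0.8, -2.2, 0, 92, -3.6, -1.2, -2.2, 0]' | python3 shift.py; echo '[92, -1.2, -0.6, 0, 0, 92, -2.2, -1.2, 0, 0, 92, -2.2, -1.2, 0, 0]' | python3 shift.py; python3 - <<'E'
from plant import bot
import cv2
for n,x,y in(("top",180,110),("side",200,110)):
    c=bot.capture(n);i=cv2.resize(c["color"][y:y+180,x:x+240,::-1],None,fx=3,fy=3,interpolation=2);cv2.imwrite(f"pics/{n}6.png",i)
E
```

```text
time: 20.48
tool_pos: [615.0, 39.3, 250.2]
tcp_rot: [-3.142, -0.0, 1.6]
contact_force: [1.1, -0.1, 0.1]
grip_width: 77.9
finger_force: 0.0
time: 21.1
tool_pos: [560.2, -141.6, 360.5]
tcp_rot: [3.141, 0.0, 1.601]
contact_force: [0.2, 0.1, -0.6]
grip_width: 91.6
finger_force: 0.0
time: 21.48
tool_pos: [502.2, -255.5, 360.2]
tcp_rot: [-3.141, 0.001, 1.594]
contact_force: [-0.2, 0.5, -0.3]
grip_width: 92.0
finger_force: 0.0
```

View pics/top6.png

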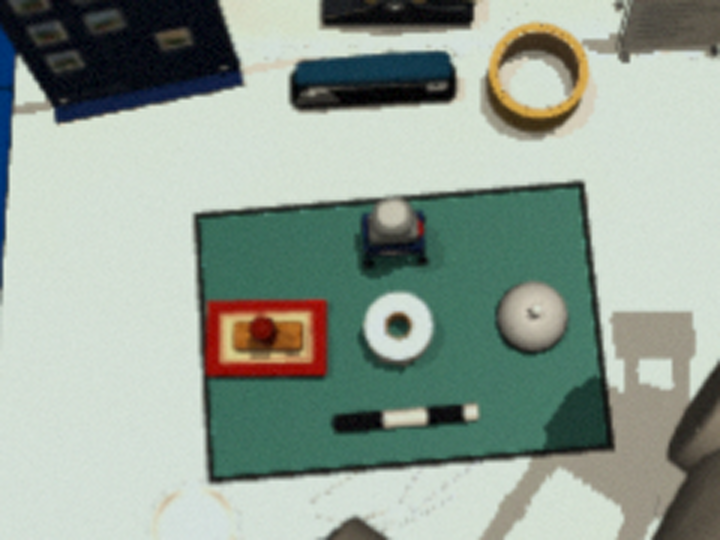

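View pics/side6.png

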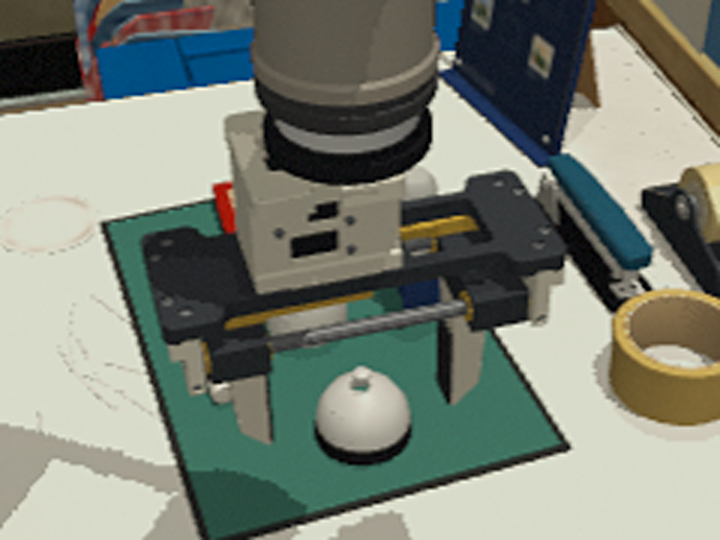

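The top view shows all four objects upright and in position: the dater handle at (393,213), the roll at (398,326), the marker from (333,422) to (479,412) and the stamp centred on the pad. In the side view the arm hides the middle of the mat. I'll check the numbers.

```bash
python3 - <<'E'
from plant import bot
from h import *
np.set_printoptions(precision=1,suppress=True)
T=bot.capture("top");f=lambda p,z:atz(T,(180+p[0]/3,110+p[1]/3),z)[:2]
C=np.array([531.8,29.3]);a=.081;M=np.array([[np.cos(a),np.sin(a)],[-np.sin(a),np.cos(a)]])
m1,m2=f((333,422),11),f((479,412),11)
ft=(f((367,264),3)+f((422,261),3))/2
for n,p in dict(roll=f((398,326),43),dater=f((393,213),121),feetmid=ft,marker=(m1+m2)/2,bell=f((535,312),60)).items(): print(n,p,"mat",M@(p-C))
print("marker ang",np.arctan2(*(M@(m1-m2))[::-1])-np.pi/2)
b=[f(p,39) for p in((233,319),(302,320),(302,350),(233,349))];q=[f(p,22) for p in((209,301),(327,300),(326,376),(206,376))]
print("stamp",np.mean(b,0),f((264,329),93),"pad",np.mean(q,0),"ang",np.arctan2(*(b[0]-b[1])[::-1])-np.pi/2,np.arctan2(*(b[3]-b[2])[::-1])-np.pi/2)
E
```

```text
roll [528.6  30.5] mat [-3.1  1.5]
dater [615.7  34.2] mat [84.1 -1.9]
feetmid [595.7  34.5] mat [64.1  0. ]
marker [448.1  23.2] mat [-83.9   0.7]
bell [539. -93.] mat [  -2.7 -122.5]
marker ang -0.010886510468585797
stamp [521.2 150.2] [518.5 146.8] pad [520.2 152.7] ang -0.013126458122771911 -0.012493500083908815
```

```bash
python3 -c "
from plant import bot
print(bot.close_job())"
```

```text
the job is handed in; nothing more can be done
None
```

I handed the job in at about 22 s with the roll, stamp, dater and marker all placed; my last top-view measurements put every one inside its tolerance, but no verdict came back.

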